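# Clip the washed glue brush onto the drying rack

## Robot

A 6-joint arm with a two-finger parallel gripper is mounted at the origin on the work surface. World frame = base frame: x ahead of the robot, y to its left, z up, the work surface at z = 0. Lengths are in m, angles in rad, forces in N, time in s.
With the tool pointing down it reaches from about 0.35 to 0.875 m from the base axis. Payload 4.2 kg.
Tool frame: the origin (TCP) lies on the centre line of the jaws, within the pads' length; the fingertips stand ctrl.tcp_to_tips ahead of it and the grasp point (between the pads) lies 2 mm behind it (ctrl.tcp_to_tips is the distance from the TCP to the fingertips, in m); z points along the fingers, y is the line along which they close (so a half turn about z gives the same grasp; the last joint's range is limited). The gripper opens to 85 mm and grips with 20 to 120 N. Pads are 22 mm wide; open, the fingers measure 114 mm over their backs; the gripper's body (76 mm by 85 mm) begins 54 mm behind the grasp point. The pads swing forward as they close: fully open they stand 13 mm farther back than shut.
Start: joints at [1.544, 0.385, 0.008, 0, -1.194, -0.259], TCP at [0.176, 0.6, 0.248] pointing down, gripper open.
Joint ranges: [-3.14, 3.14], [-1.21, 2.06], [-1.07, 1.41], [-3.16, 2.05], [-2.99, -0.16], [-3.1, 3.1]. Speed limits (rad/s): [2.79, 2.79, 3.14, 3.14, 3.14, 3.14].

## Interface

Orientations are given as a rotation vector (axis times angle).
In Python, from plant import ctrl, optics, masks_of, pinpoint gives the robot as it stands.
- The arm moves only by the tool jog_arm, never from a script. Its argument "steps" is a list of rows, each a list of 5 numbers: the shift along the world's x, y, z each as a share of 0.15 m, from -1 to 1, then the turn about the world's z as a share of 90 degrees, from -1 to 1, then the opening, from -1 (shut) to 1 (fully open). A call has 1 to 5 rows; each row is the pose to reach, as a shift and turn from the pose commanded when the call began; what a row does not reach only later rows make up. A row lasts 1/12 s, in which the tool goes at most 41.7 mm and 7.16 degrees, less where a joint would pass 70% of its speed; a pose out of reach is approached as far as the arm can. A call with a number of a shift or a turn outside -1 to 1 is refused whole. A call with a gripper value outside its range is refused whole. The fingers move at their own pace and stop on an object; "squeeze" is the grip in N (left out, the last holds). Time passes only in rows, so rows that repeat a pose let the fingers close. It gives the time, the measured TCP pose, the force, the opening and the grip force at its end, in the units of the state.
- ctrl.read_state(): the state, without advancing time (a new reading comes with each control period).
- optics.get_image(name): name is "side" or "top" or "wrist"; returns a dict with "img" (420x560x3 uint8, red, green, blue), "fx", "fy", "cx", "cy" (pixels), "cam_to_world" (4x4, takes a point from camera to world coordinates). Camera axes: x right, y down, z forward; pixel columns grow to the right and rows downward; lengths in m; the calibration is good to about 2 mm. A picture is of the moment at which its call begins. There is no depth.
- ctrl.job_done(): hands the job in; it is judged then, once.
Trained networks look in the newest picture that a camera, given by its name, has taken for a name from the list of things; names that differ only in an ending like _2 or _b are one class to them, and where a whole thing is asked for, a point or a joint stands for the part that bears it (a point fixed in the world has none). Each returns a list of dicts, best first, with "conf" (0 to 1); they miss things now and then, are a little off and sometimes report something else, mostly with a low value. They report only what shows in the picture. A call takes as long as a camera call. They do not tell look-alikes from the thing itself.
- masks_of(camera, label): "pixels" (420x560 bool, what is visible of it) and "pixel" ([column, row] in pixels, amid what is visible of it).
- pinpoint(camera, label): "pixel" ([column, row] in pixels: a listed point, or the origin of a listed thing).
The state is a dict: "t": time; "qpos": joint angles; "dq": joint speeds; "joint_torque": joint torques, N m; "ee_pos": TCP position; "tool_rot": TCP orientation; "force": force on the tool from outside, world axes, zero at the start; "moment": the same for the moment, N m; "finger_gap": opening from 0.0 (shut) to 1.0 (fully open); "grip_force": force on a finger pad.
Only numpy, scipy, OpenCV 4.12 (cv2) and the standard library are available. Lean on these libraries where they do the work, as an engineer would, in place of code of your own. Each camera call takes 0.05 s, during which the arm holds its last target. There are 200 camera calls.

## Task

Put the washed glue brush (the thick, round one) away on the sloping drying rack: press its handle into the fork clip, past the sprung jaw, with the bristles at the uphill end, until the handle is fully home in both forks and the jaw has closed over it, then let go. Leave the other brush and the other things on the bench where they are.

Things in the scene. Friction and masses are not known exactly. Their poses are not given: they have to be found in the camera images.
- glue_brush: the thick round glue brush, 200 mm long, about 0.11 kg: plain wooden handle, 18 mm diameter, x = -75 to +60 mm, steel ferrule (25 mm diameter) to x = 82 mm, round pale bristle head (31 mm diameter) to x = 125 mm. Origin on its axis at the place to grip, near its balance point; x axis along the handle towards the bristles
- rest_a: the white brush rest on which the glue brush starts: base 100 x 50 x 10 mm, two V-notched uprights 8 mm wide at x = +-38 mm, up to 37 mm high; the brush lies level in the notches along the rest's x, its axis 34 mm above the table, its handle free to grip between the uprights. Origin under the base's centre. Fixed to the bench
- slim_brush: the other brush, to be left alone: slim (handle 10 mm diameter, flat head 26 mm wide), 180 mm long, lying on a second white rest of the same kind; origin in its handle, x towards the bristles
- clip: fork clip on a wooden rack's sloping board (190 x 110 mm, rising at 30 degrees). Origin on the board, mid-clip; x uphill along the slope (as the clipped handle lies), y across, from fixed prongs (-y) to sprung jaw (+y), z square off the board: the handle goes in along -z. A ledge 22 mm high at x = -83 to -95 mm stands below the handle's butt
- seat (a point): where the glue brush's origin lies when home: 30 mm off the board, mid-clip; axes as clip. In the clip's frame: two aluminium forks at x = +-36 mm (10 mm wide), floor at z = 21 mm, prong faces at y = -10.5 mm, flared outwards from z = 38 to the tops at z = 54 mm. Between the forks 62 mm are free for the fingers, nothing there above z = 12 mm
- jaw (a joint): the clip's sprung jaw: a grey plastic part with two hooked fingers at clip x = +-48 mm (10 mm wide), hinged along x at y = 4, z = 9 mm. 0 = closed by its spring, grows as it is pushed out to +y, at most 0.7 rad. Its lead-in slopes from y = 16, z = 56 down to the nose at y = 3, z = 40 mm; the throat is 13 mm, so the handle opens it by 0.2 rad, taking about 5 to 12 N
- paste_jar: white lidded jar, 76 mm diameter, 85 mm high, on the bench; origin under its centre
- weight: brass weight, 56 mm diameter, 40 mm high, on the bench; origin under its centre
- water_bottle: clear bottle, 68 mm diameter, 190 mm high, on the bench; origin under its centre
- clip_tub: clear open tub, 100 mm diameter, 75 mm high, on the bench; origin under its centre
- folder: flat ivory-coloured folder, 150 x 24 x 6 mm, on the bench; origin under its centre
Things that resemble listed ones, but are neither listed nor needed, are in the scene too. Several things have the shape of the glue_brush; the one meant has the colours described above. Leave any purple look-alike of the part that bears clip alone.

How it is judged:
On the way:
1. the handle, over its seat, has pushed the jaw open (more than 0.1 rad) (value of joint jaw above 0.1 rad and distance between glue_brush and seat below 0.045 m), for 0.02 s.
At the end, for the whole second after the job is handed in: the glue brush lies at rest in the clip, bristles uphill, its origin within 20 mm along the slope, 6 mm across and 5 mm in height of the seat, its handle within 0.08 rad of the slope line, and the jaw closed over it (below 0.16 rad) (x of glue_brush in the frame of seat between -0.02 and 0.02 m and y of glue_brush in the frame of seat between -0.006 and 0.006 m and z of glue_brush in the frame of seat between -0.005 and 0.005 m and angle between the x axis of glue_brush and the x axis of seat, either way round below 0.08 rad and angle between glue_brush's own x axis and vertical below 1.3 rad and value of joint jaw below 0.16 rad and linear speed of glue_brush below 0.02 m/s); the robot touches nothing.
It fails at once if another thing on the bench was moved by more than 30 mm (distance of any of slim_brush, paste_jar, weight, water_bottle, clip_tub, folder from where it was at the start of the episode above 0.03 m).
It also fails if it takes over 38 s, if anything falls off the work surface, if the arm or the gripper's body presses on something with over 40 N, if the wrist force passes 120 N, or if a joint passes its speed limit or range.

## Working session

There is one attempt and no reset: what is moved stays moved. The work goes in short steps, Python scripts to look and compute and a tool call to move; the robot and the scene stay as the last step left them, time stands still between calls to the robot, and variables do not carry over. Pictures are saved under pics/ and viewed, at most 10 in all, crops included, and the job is handed in when it is done.

Besides the shell and the picture viewer there is one more tool, called after ">>>" as name(argument=value, ...), one argument or row to a line, values as JSON. jog_arm: Moves the arm, as the interface text tells. Its arguments: {"type":"object","properties":{"steps":{"type":"array"},"squeeze":{"type":"number"}},"required":["steps"]}

```bash
mkdir -p pics
cat > h.py <<'E'
from plant import ctrl, optics, masks_of, pinpoint
import numpy as np, cv2
def snap(n,f=None):
    d=optics.get_image(n)
    if f: cv2.imwrite('pics/'+f,d['img'][:,:,::-1])
    return d
def ray(d,px):
    T=np.array(d['cam_to_world']); v=T[:3,:3]@[(px[0]-d['cx'])/d['fx'],(px[1]-d['cy'])/d['fy'],1]
    return T[:3,3],v
def atz(d,px,z):
    o,v=ray(d,px); return o+v*(z-o[2])/v[2]
def tri(*dp):
    A=0;b=0
    for d,p in dp:
        o,v=ray(d,p); v=v/np.linalg.norm(v); P=np.eye(3)-np.outer(v,v); A=A+P; b=b+P@o
    return np.linalg.solve(A,b)
def proj(d,X):
    T=np.array(d['cam_to_world']); c=T[:3,:3].T@(np.array(X)-T[:3,3]); return np.array([d['fx']*c[0]/c[2]+d['cx'],d['fy']*c[1]/c[2]+d['cy']])
E
python3 - <<'E'
from h import *
np.set_printoptions(precision=3,suppress=True)
print(ctrl.read_state(), ctrl.tcp_to_tips)
for c in ('top','side'):
    d=snap(c,c+'1.png'); print(c,np.array(d['cam_to_world'])[:3])
    for l in ('glue_brush','clip','seat','rest_a','slim_brush'):
        print(l,[(np.round(q['pixel']),round(q['conf'],2), ) for q in pinpoint(c,l)])
E
```

```text
{'t': 0.0, 'qpos': array([ 1.544,  0.386,  0.007, -0.001, -1.194, -0.259]), 'dq': array([ 0.   , -0.   , -0.001,  0.001,  0.001,  0.001]), 'joint_torque': array([ -0.   , -39.229,  18.841,   4.186,  -0.005,  -0.   ]), 'ee_pos': array([0.176, 0.599, 0.247]), 'tool_rot': array([ 3.107, -0.447, -0.   ]), 'force': array([-0.89 ,  0.328,  0.402]), 'moment': array([0.026, 0.008, 0.005]), 'grip_force': 0.0, 'finger_gap': 0.9972860618319319} 0.017
top [[-0.03  -0.986  0.162  0.322]
 [-0.999  0.034  0.022  0.03 ]
 [-0.027 -0.161 -0.987  1.297]]
glue_brush [(array([241., 308.]), 0.9), (array([363., 249.]), 0.73)]
clip [(array([152., 130.]), 0.73), (array([225., 199.]), 0.66), (array([362., 245.]), 0.47)]
seat [(array([153., 127.]), 0.67), (array([229., 200.]), 0.62)]
rest_a [(array([362., 244.]), 0.55)]
slim_brush [(array([364., 177.]), 0.94), (array([265., 140.]), 0.53), (array([226., 202.]), 0.35)]
side [[ 0.814 -0.442  0.376 -0.06 ]
 [-0.58  -0.619  0.529 -0.752]
 [-0.001 -0.649 -0.76   1.235]]
glue_brush [(array([207., 234.]), 0.89), (array([309., 275.]), 0.77)]
clip [(array([289., 121.]), 0.76), (array([273., 177.]), 0.66), (array([275., 251.]), 0.38)]
seat [(array([275., 173.]), 0.82), (array([293., 116.]), 0.65), (array([416., 315.]), 0.48)]
rest_a [(array([310., 288.]), 0.62)]
slim_brush [(array([363., 249.]), 0.54)]
```

View pics/top1.png

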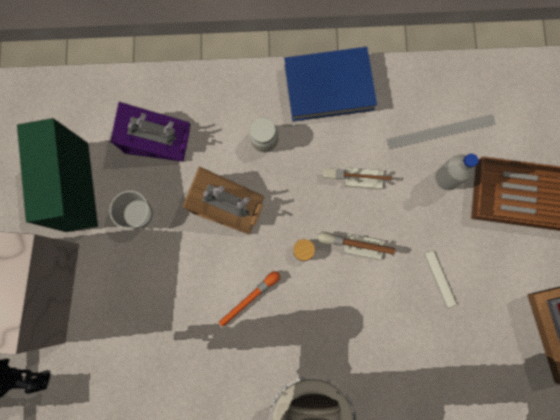

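View pics/side1.png

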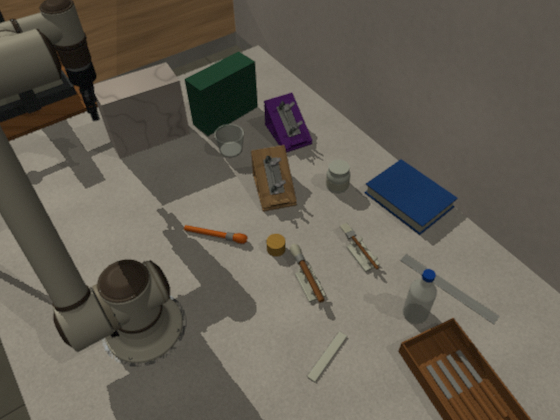

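Run:
```python
import cv2,numpy as np
t=cv2.imread('pics/top1.png');s=cv2.imread('pics/side1.png')
R=lambda a:cv2.resize(a,(400,300),interpolation=cv2.INTER_CUBIC)
im=np.vstack([np.hstack([R(t[160:244,170:282]),R(t[205:286,315:423])]),np.hstack([R(s[140:218,222:326]),R(s[235:315,255:361])])])
cv2.imwrite('pics/c1.png',im)
```

```text
(no output)
```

View pics/c1.png

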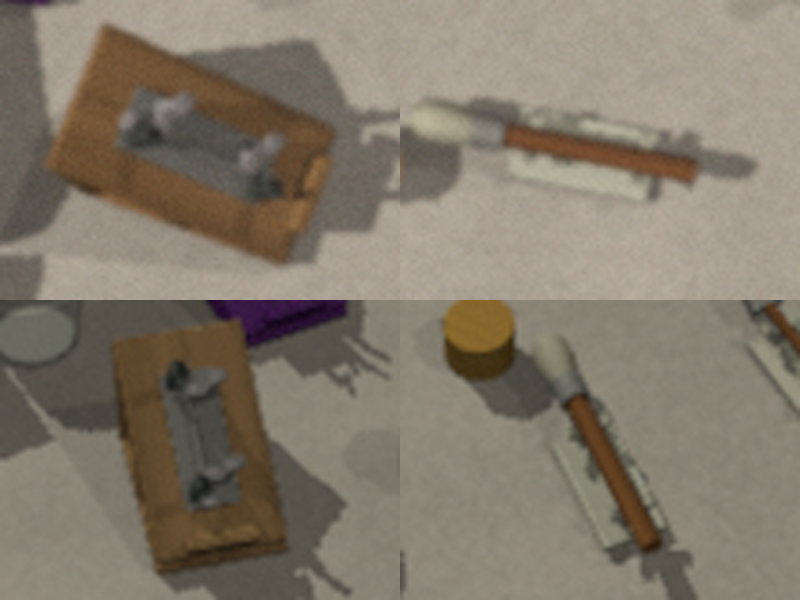

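```bash
cat > fit.py <<'E'
from h import *
from scipy.optimize import least_squares
np.set_printoptions(precision=4,suppress=True)
def clipT(p):
    x,y,z,yaw=p; u=np.array([np.cos(yaw),np.sin(yaw),0]); k=np.array([0,0,1.]); c,s=np.cos(np.pi/6),.5
    X=c*u+s*k; Z=-s*u+c*k; return np.c_[X,np.cross(Z,X),Z],np.array([x,y,z])
E
python3 - <<'E'
from fit import *
t=snap('top');s=snap('side')
def near(c,l,p):
    q=min(pinpoint(c,l),key=lambda q:np.hypot(*(np.array(q['pixel'])-p))); return np.array(q['pixel'])
obs=[]
for c,d,p in (('top',t,(227,200)),('side',s,(274,175))):
    for l,z in (('clip',0),('seat',.03)): 
        q=near(c,l,p);print(c,l,q);obs.append((d,(0,0,z),q,1.))
A,B,C,D=(.095,-.055,0),(-.095,-.055,0),(-.095,.055,0),(.095,.055,0)
for P,q in ((A,(199.4,167)),(D,(183.4,206.2)),(B,(263.8,195.8)),(C,(249,233.4))): obs.append((t,P,np.array(q),1.))
for P,q in ((A,(284.4,145.7)),(D,(251.4,150.4)),(B,(296.1,205)),(C,(263.6,210.2))): obs.append((s,P,np.array(q),1. if P in(A,D) else .3))
def res(p):
    R,o=clipT(p); return np.concatenate([w*(proj(d,R@np.array(P)+o)-q) for d,P,q,w in obs])
r=least_squares(res,[.45,.2,.07,1.3],loss='soft_l1'); print(r.x); print(res(r.x).reshape(-1,2))
# brush: seat tri and axis via mask endpoints
g=[]
for c,d,p in (('top',t,(363,247)),('side',s,(309,275))):
    q=near(c,'glue_brush',p); m=min(masks_of(c,'glue_brush'),key=lambda q:np.hypot(*(np.array(q['pixel'])-p)))
    ys,xs=np.nonzero(m['pixels']); v=np.c_[xs,ys]; mu=v.mean(0); e=np.linalg.svd(v-mu,full_matrices=False)[2][0]; k=(v-mu)@e
    a,b=mu+e*k.min(),mu+e*k.max(); g.append((d,q)); print(c,q,atz(d,q,.034),'ends',a,b,atz(d,a,.034),atz(d,b,.034))
    A_,B_=atz(d,a,.034),atz(d,b,.034); print('yaw',np.degrees(np.arctan2(*(A_-B_)[[1,0]])),np.linalg.norm(A_-B_))
print('tri',tri(*g))
for c in('top','side'):
    for l in ('clip_tub','paste_jar','weight'): print(c,l,[np.round(atz({'top':t,'side':s}[c],q['pixel'],0),3) for q in pinpoint(c,l)[:1]])
E
```

```text
top clip [224.5 202.1]
top seat [228.4 202.4]
side clip [273.6 177.7]
side seat [273.4 175.2]
[0.5529 0.2058 0.06   1.1789]
[[ 0.4246 -1.1507]
 [ 0.5412 -1.2482]
 [-0.8095 -0.3695]
 [ 0.1521 -0.3055]
 [ 0.6298 -0.8702]
 [-0.1254  0.358 ]
 [-0.2727 -0.049 ]
 [-0.4251  0.628 ]
 [-0.4458  0.5191]
 [-1.2493  1.1648]
 [-0.1343 -0.4953]
 [-0.6917 -0.2494]]
top [365.1 246.8] [ 0.4252 -0.1511  0.034 ] ends [316.8114 236.0099] [393.3175 250.3005] [ 0.4572 -0.0282  0.034 ] [ 0.4139 -0.2226  0.034 ]
yaw 77.45746376625956 0.1991889424898483
side [207.  234.8] [0.2775 0.1455 0.034 ] ends [292.1603 243.4323] [322.2458 301.8735] [ 0.4626 -0.0254  0.034 ] [ 0.4153 -0.2287  0.034 ]
yaw 76.87249332856526 0.20866549971555473
tri [ 0.2998 -0.0853  0.3243]
top clip_tub [array([0.538, 0.451, 0.   ])]
top paste_jar [array([0.734, 0.098, 0.   ])]
top weight [array([0.419, 0.003, 0.   ])]
side clip_tub [array([0.557, 0.469, 0.   ])]
side paste_jar [array([ 0.346, -0.349,  0.   ])]
side weight [array([0.424, 0.002, 0.   ])]
```

>>> jog_arm(
  steps=[
    [0.1, -0.3, 0.6, 0, 1],
    [0.3, -0.6, 0.6, 0, 1],
    [0.5, -0.9, 0.6, -0.1, 1],
    [0.7, -1, 0.6, -0.2, 1],
    [0.9, -1, 0.6, -0.3, 1],
  ],
)

```text
t: 1.82
ee_pos: [0.2829, 0.4638, 0.3364]
tool_rot: [-2.967, 1.024, 0.001]
force: [1.2, 1.2, 0.1]
finger_gap: 1.002
grip_force: 0.0
```

>>> jog_arm(
  steps=[
    [0.2, -0.25, 0, -0.08, 1],
    [0.3, -0.5, 0, -0.16, 1],
    [0.35, -0.75, 0, -0.24, 1],
    [0.4, -1, 0, -0.32, 1],
    [0.4, -1, 0, -0.36, 1],
  ],
)

```text
t: 2.23
ee_pos: [0.3434, 0.3103, 0.3348]
tool_rot: [2.56, -1.82, 0.0]
force: [-1.4, 0.8, 0.6]
finger_gap: 0.997
grip_force: 0.0
```

>>> jog_arm(
  steps=[
    [0.2, -0.25, 0, -0.06, 1],
    [0.3, -0.5, 0, -0.14, 1],
    [0.35, -0.75, 0, -0.2, 1],
    [0.4, -1, 0, -0.26, 1],
    [0.4, -1, 0, -0.3, 1],
  ],
)

```text
t: 2.65
ee_pos: [0.4032, 0.1608, 0.3343]
tool_rot: [2.064, -2.368, 0.001]
force: [0.6, 0.1, 0.2]
finger_gap: 1.001
grip_force: 0.0
```

>>> jog_arm(
  steps=[
    [0, -0.25, 0, 0, 1],
    [0, -0.5, 0, 0, 1],
    [0, -0.75, 0, 0, 1],
    [0, -1, 0, 0, 1],
    [0, -1, 0, 0, 1],
  ],
)

```text
t: 3.07
ee_pos: [0.4022, 0.0113, 0.3343]
tool_rot: [2.069, -2.364, 0.001]
force: [0.7, 0.2, -0.1]
finger_gap: 0.996
grip_force: 0.0
```

>>> jog_arm(
  steps=[
    [0, -0.25, -0.2, 0, 1],
    [0, -0.5, -0.4, 0, 1],
    [0, -0.75, -0.6, 0, 1],
    [0, -1, -0.8, 0, 1],
    [0, -1, -0.8, 0, 1],
  ],
)

```text
t: 3.48
ee_pos: [0.4015, -0.1361, 0.2116]
tool_rot: [2.073, -2.358, -0.003]
force: [-0.5, 0.6, -0.2]
finger_gap: 1.002
grip_force: 0.0
```

```bash
cat > wb.py <<'E'
from fit import *
import sys
d=snap('wrist',sys.argv[1]); z=float(sys.argv[2])
st=ctrl.read_state(); a=2*np.degrees(np.arctan2(*st['tool_rot'][[1,0]])); print(st['ee_pos'],'toolx',a,'cam',np.array(d['cam_to_world'])[:3,3])
for q in pinpoint('wrist','glue_brush'): print('pp',q['pixel'],q['conf'],atz(d,q['pixel'],z))
for m in masks_of('wrist','glue_brush'):
    ys,xs=np.nonzero(m['pixels']); v=np.c_[xs,ys]; mu=v.mean(0); e=np.linalg.svd(v-mu,full_matrices=False)[2][0]; k=(v-mu)@e
    A,B=atz(d,mu+e*k.min(),z),atz(d,mu+e*k.max(),z); print(m['conf'],'ends',A,B,'yaw',np.degrees(np.arctan2(*(A-B)[[1,0]])),np.linalg.norm(A-B), mu+e*k.min(),mu+e*k.max())
E
python3 wb.py w1.png 0.034
```

```text
[ 0.4001 -0.1372  0.2092] toolx -97.50220638144876 cam [ 0.3912 -0.216   0.3375]
pp [247.6, 181.6] 0.61 [ 0.4285 -0.1521  0.034 ]
0.76 ends [ 0.4143 -0.2269  0.034 ] [ 0.46   -0.0271  0.034 ] yaw -102.89228702674242 0.20501648365039113 [250.1968  98.5485] [237.0892 296.0723]
0.59 ends [0.3696 0.0569 0.034 ] [0.3225 0.1147 0.034 ] yaw -50.79651315468141 0.07459664287269746 [325.4935 349.339 ] [367.9194 383.6249]
```

View pics/w1.png

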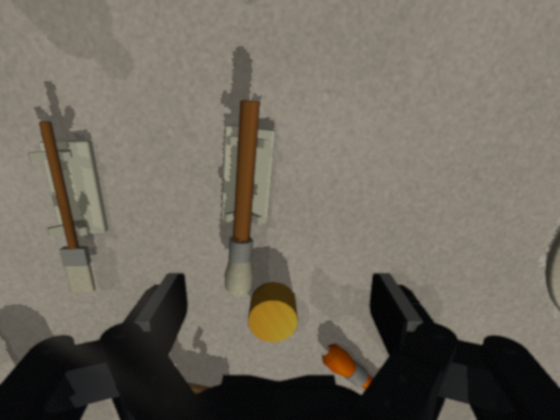

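>>> jog_arm(
  steps=[
    [0.2, -0.13, -0.2, -0.06, 0.1],
    [0.2, -0.13, -0.45, -0.06, 0.1],
    [0.2, -0.13, -0.7, -0.06, 0.1],
    [0.2, -0.13, -0.8, -0.06, 0.1],
    [0.2, -0.13, -0.8, -0.06, 0.1],
  ],
  squeeze=25,
)

```text
t: 4.05
ee_pos: [0.4317, -0.1527, 0.0914]
tool_rot: [1.961, -2.448, -0.007]
force: [-0.3, 0.5, -0.6]
finger_gap: 0.551
grip_force: 0.0
```

```bash
python3 wb.py w2.png 0.034; python3 -c "
from h import *
print(ctrl.tcp_to_tips, ctrl.read_state()['finger_gap'])"
```

```text
[ 0.4334 -0.1529  0.0935] toolx -102.55836640534179 cam [ 0.4145 -0.2314  0.2174]
pp [276.0, 243.2] 0.6 [ 0.4322 -0.1531  0.034 ]
0.8 ends [ 0.4146 -0.2256  0.034 ] [ 0.4548 -0.0477  0.034 ] yaw -102.73167247647172 0.18238601887145328 [278.3563 118.959 ] [277.512  379.0179]
0.017 0.5496317782112888
```

>>> jog_arm(
  steps=[
    [0, -0.02, -0.15, 0, 0.1],
    [0, -0.02, -0.3, 0, 0.1],
    [0, -0.02, -0.345, 0, 0.1],
    [0, -0.02, -0.345, 0, 0.1],
    [0, -0.02, -0.345, 0, -0.2],
  ],
)

```text
t: 4.62
ee_pos: [0.4344, -0.1566, 0.0435]
tool_rot: [-1.963, 2.45, -0.003]
force: [0.7, -0.0, 0.9]
finger_gap: 0.423
grip_force: 0.0
```

>>> jog_arm(
  steps=[
    [0, 0, 0, 0, -1],
    [0, 0, 0, 0, -1],
    [0, 0, 0, 0, -1],
    [0, 0, 0, 0, -1],
    [0, 0, 0, 0, -1],
  ],
  squeeze=25,
)

```text
t: 5.03
ee_pos: [0.4311, -0.1564, 0.0433]
tool_rot: [1.961, -2.452, -0.004]
force: [-5.7, 3.6, 6.0]
finger_gap: 0.198
grip_force: 24.8
```

>>> jog_arm(
  steps=[
    [0, 0, 0.15, 0, -1],
    [0, 0, 0.4, 0, -1],
    [0, 0, 0.65, 0, -1],
    [0, 0, 0.9, 0, -1],
    [0, 0, 0.9, 0, -1],
  ],
)

```text
t: 5.45
ee_pos: [0.438, -0.1574, 0.1859]
tool_rot: [-1.958, 2.441, -0.021]
force: [1.2, 0.9, -0.6]
finger_gap: 0.197
grip_force: 25.0
```

```bash
python3 wb.py w3.png 0.165; python3 -c "
from fit import *
print(ctrl.read_state())
R,o=clipT([0.5529,0.2058,0.06,1.1789]); print('seat',o+R@[0,0,.03]); print(R)
for z in(.02,.03,.05,.08): print(z,o+R@[0,0,.03+z])"
```

```text
[ 0.436  -0.1569  0.1824] toolx 257.3743186358194 cam [ 0.4178 -0.2357  0.3117]
pp [280.8, 293.0] 0.74 [ 0.4393 -0.1449  0.165 ]
0.87 ends [ 0.4224 -0.2264  0.165 ] [ 0.453  -0.0885  0.165 ] yaw -102.51866420979634 0.1411631544870855 [278.8871 130.9803] [278.5407 379.0105]
{'t': 5.6, 'qpos': array([ 0.0072,  0.1738, -0.4853, -0.0008, -0.9098, -0.2282]), 'dq': array([-0.0012,  0.0383, -0.0327, -0.0025,  0.0004,  0.0012]), 'joint_torque': array([  0.0546, -27.2963,  17.3961,   3.9099,   0.0585,  -0.0009]), 'ee_pos': array([ 0.4327, -0.1565,  0.1779]), 'tool_rot': array([-1.9612,  2.4519, -0.0011]), 'force': array([-0.027 ,  0.0881, -2.0143]), 'moment': array([0.0554, 0.0339, 0.0052]), 'grip_force': 24.961647391319275, 'finger_gap': 0.19794519861989}
seat [0.5472 0.1919 0.086 ]
[[ 0.3308 -0.9242 -0.191 ]
 [ 0.8004  0.3819 -0.4621]
 [ 0.5     0.      0.866 ]]
0.02 [0.5434 0.1827 0.1033]
0.03 [0.5414 0.1781 0.112 ]
0.05 [0.5376 0.1688 0.1293]
0.08 [0.5319 0.155  0.1553]
```

View pics/w3.png

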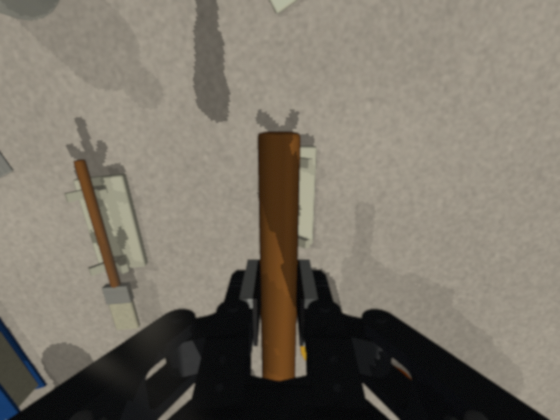

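>>> jog_arm(
  steps=[
    [0.1, 0.2, 0, -0.03, -1],
    [0.2, 0.4, 0, -0.06, -1],
    [0.25, 0.6, 0, -0.09, -1],
    [0.3, 0.8, 0, -0.11, -1],
    [0.3, 0.8, 0, -0.11, -1],
  ],
)

```text
t: 6.02
ee_pos: [0.4788, -0.0333, 0.1757]
tool_rot: [1.747, -2.609, -0.001]
force: [0.3, 0.1, -1.9]
finger_gap: 0.197
grip_force: 24.9
```

>>> jog_arm(
  steps=[
    [0.1, 0.2, 0, 0, -1],
    [0.2, 0.4, 0, 0, -1],
    [0.3, 0.6, 0, 0, -1],
    [0.39, 0.8, 0, 0, -1],
    [0.39, 0.8, 0, 0, -1],
  ],
)

```text
t: 6.43
ee_pos: [0.5385, 0.0871, 0.1753]
tool_rot: [1.749, -2.609, 0.0]
force: [0.3, 0.4, -1.2]
finger_gap: 0.194
grip_force: 24.9
```

>>> jog_arm(
  steps=[
    [0, 0.2, 0, 0, -1],
    [0, 0.4, 0, 0, -1],
    [0, 0.55, 0, 0, -1],
    [0, 0.55, 0, 0, -1],
    [0, 0.55, 0, 0, -1],
  ],
)

```text
t: 6.85
ee_pos: [0.5356, 0.166, 0.1753]
tool_rot: [1.744, -2.608, -0.001]
force: [0.1, 0.5, -0.9]
finger_gap: 0.197
grip_force: 24.9
```

Run:
```python
from fit import *
st=ctrl.read_state(); print(st['ee_pos'],st['force'],2*np.degrees(np.arctan2(*st['tool_rot'][[1,0]])))
R,o=clipT([0.5529,0.2058,0.06,1.1789])
from h import *
ims=[]
for c in ('top','side'):
    d=snap(c); im=d['img'][:,:,::-1].copy()
    p=st['ee_pos']; 
    for X in (p,o+R@[0,0,.03]): print(c,proj(d,X))
    for q in pinpoint(c,'glue_brush')+pinpoint(c,'seat'): print(q['pixel'],round(q['conf'],2))
    k=proj(d,o+R@[0,0,.03]).astype(int)
    ims.append(cv2.resize(im[k[1]-60:k[1]+60,k[0]-40:k[0]+40],(400,600),interpolation=cv2.INTER_CUBIC))
cv2.imwrite('pics/h1.png',np.hstack(ims))
```

```text
[0.5356 0.166  0.1753] [ 0.1231  0.4681 -0.8767] -112.46970293222151
top [234.8618 198.8396]
top [228.9259 201.1543]
[234.2, 201.7] 0.6
[245.2, 305.8] 0.6
[362.0, 173.1] 0.15
[157.0, 129.3] 0.9
[230.4, 203.0] 0.76
side [274.4731 160.4025]
side [273.5428 174.8826]
[278.5, 158.2] 0.63
[208.3, 232.5] 0.62
[271.8, 172.0] 0.7
[290.3, 114.9] 0.68
```

View pics/h1.png

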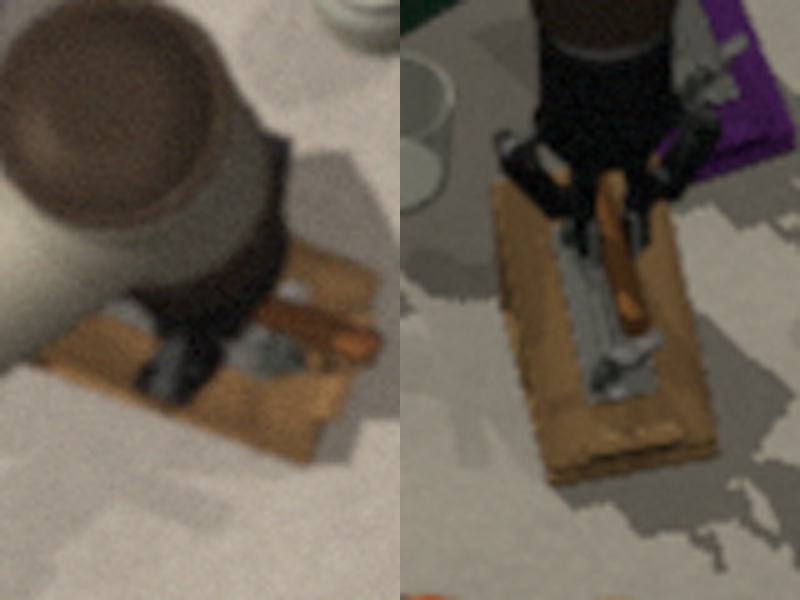

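Run:
```python
from fit import *
R,o=clipT([0.5529,0.2058,0.06,1.1789]); u=np.array([.382,.924,0]); p=np.array([.5356,.166,.1753])
b=p-.071*u-[0,0,.009]
for c,m in(('top',(262,210)),('side',(279.9,176.9))):
    d=snap(c); print(c,'butt model',proj(d,b),'seen',m,'per +5mm clip y:',proj(d,b+.005*R[:,1])-proj(d,b))
print(R.T@(p+.004*u-[0,0,.009]-o))
d=snap('wrist','w4.png'); print([ (q['pixel'],q['conf']) for q in pinpoint('wrist','seat')], proj(d,o+R@[0,0,.03]),proj(d,o+R@[-.041,-.0105,.038]), proj(d,o+R@[-.053,.003,.04]),proj(d,o+R@[-.095,.055,0]),proj(d,o+R@[-.095,-.055,0]),proj(d,b))
```

```text
top butt model [263.3801 209.9299] seen (262, 210) per +5mm clip y: [-0.7671  1.9724]
side butt model [279.6619 179.5497] seen (279.9, 176.9) per +5mm clip y: [-1.7072  0.286 ]
[0.019  0.0008 0.1118]
[] [278.5052 260.5537] [264.5384 205.238 ] [282.3562 189.1853] [338.9641 156.6592] [217.7665 156.8633] [280.191  133.2971]
```

View pics/w4.png

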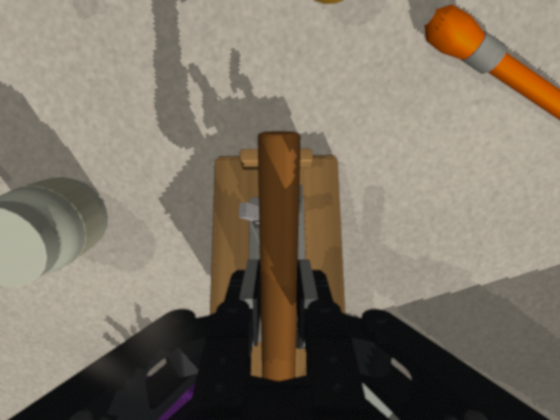

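>>> jog_arm(
  steps=[
    [0.006, 0.008, -0.1, 0, -1],
    [0.012, 0.015, -0.2, 0, -1],
    [0.012, 0.015, -0.2, 0, -1],
  ],
  squeeze=20,
)

```text
t: 7.6
ee_pos: [0.5388, 0.1686, 0.1456]
tool_rot: [-1.743, 2.613, 0.001]
force: [1.8, 2.1, -0.3]
finger_gap: 0.199
grip_force: 25.0
```

>>> jog_arm(
  steps=[
    [0.004, 0.01, -0.04, 0, -1],
    [0.008, 0.02, -0.08, 0, -1],
    [0.012, 0.03, -0.12, 0, -1],
    [0.012, 0.03, -0.12, 0, -1],
  ],
)

```text
t: 7.93
ee_pos: [0.5405, 0.1723, 0.1286]
tool_rot: [-1.743, 2.614, -0.001]
force: [2.9, -2.3, 1.4]
finger_gap: 0.194
grip_force: 26.4
```

>>> jog_arm(
  steps=[
    [0.004, 0.01, -0.04, 0, -1],
    [0.008, 0.02, -0.08, 0, -1],
    [0.012, 0.03, -0.11, 0, -1],
    [0.012, 0.03, -0.11, 0, -1],
  ],
)

```text
t: 8.27
ee_pos: [0.5423, 0.177, 0.1122]
tool_rot: [1.744, -2.613, 0.001]
force: [3.3, -4.6, 1.3]
finger_gap: 0.193
grip_force: 27.2
```

```bash
cat > chk.py <<'E'
from fit import *
import sys
R,o=clipT([0.5529,0.2058,0.06,1.1789]); st=ctrl.read_state(); p=st['ee_pos']; print(p,st['force'],st['moment'],st['grip_force'],'G clip',R.T@(p-[0,0,.009]-o))
ims=[]
for c,(w,h) in(('side',(80,90)),('wrist',(160,180))):
    d=snap(c); k=proj(d,o+R@[-.03,0,.03]).astype(int); print(c,k,'butt home',proj(d,o+R@[-.077,0,.03]))
    x0=min(max(k[0]-w//2,0),560-w);y0=min(max(k[1]-h//2,0),420-h);print(x0,y0)
    ims.append(cv2.resize(d['img'][y0:y0+h,x0:x0+w,::-1],(400,450),interpolation=cv2.INTER_CUBIC))
cv2.imwrite('pics/'+sys.argv[1],np.hstack(ims))
E
python3 chk.py k1.png
```

```text
[0.5423 0.177  0.1122] [ 3.2596 -4.5711  1.3417] [-1.0196 -0.8886 -0.2515] 27.220610082149506 G clip [-0.005  -0.0012  0.0527]
side [275 184] butt home [278.3011 198.7671]
235 139
wrist [279 238] butt home [279.5239 160.1267]
199 148
```

View pics/k1.png

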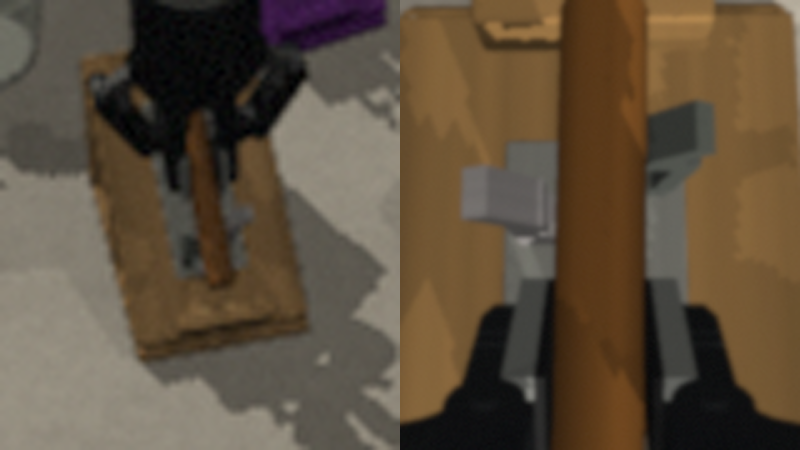

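>>> jog_arm(
  steps=[
    [0.005, 0.012, -0.025, 0, -1],
    [0.01, 0.024, -0.05, 0, -1],
    [0.015, 0.036, -0.075, 0, -1],
    [0.015, 0.036, -0.075, 0, -1],
  ],
  squeeze=35,
)

```text
t: 8.7
ee_pos: [0.5454, 0.1828, 0.1012]
tool_rot: [-1.746, 2.609, -0.002]
force: [5.2, -4.2, -0.6]
finger_gap: 0.196
grip_force: 34.9
```

>>> jog_arm(
  steps=[
    [0.005, 0.012, -0.025, 0, -1],
    [0.01, 0.024, -0.045, 0, -1],
    [0.013, 0.032, -0.055, 0, -1],
    [0.013, 0.032, -0.055, 0, -1],
  ],
)

```text
t: 9.03
ee_pos: [0.546, 0.1848, 0.0965]
tool_rot: [1.745, -2.607, 0.006]
force: [-3.5, -13.4, 20.7]
finger_gap: 0.194
grip_force: 37.5
```

```bash
python3 chk.py k2.png
```

```text
[0.546  0.1848 0.0965] [ -3.534  -13.3997  20.7493] [-3.4308  0.713   0.1495] 37.47744262218475 G clip [-0.0054 -0.0017  0.0348]
side [275 184] butt home [278.3011 198.7671]
235 139
wrist [280 234] butt home [280.9509 149.0205]
200 144
```

View pics/k2.png

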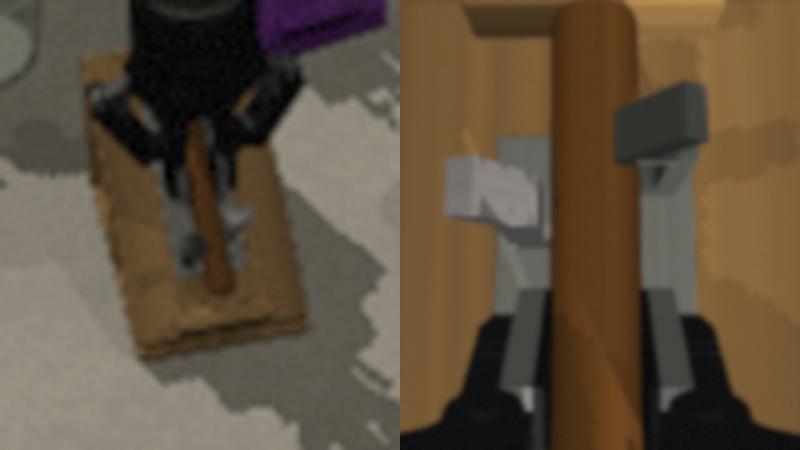

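>>> jog_arm(
  steps=[
    [0.004, 0.009, -0.02, 0, -1],
    [0.006, 0.014, -0.03, 0, -1],
    [0.006, 0.014, -0.03, 0, -1],
  ],
)

```text
t: 9.38
ee_pos: [0.5465, 0.1854, 0.0955]
tool_rot: [1.745, -2.605, 0.009]
force: [-9.4, -18.2, 40.0]
finger_gap: 0.198
grip_force: 40.6
```

>>> jog_arm(
  steps=[
    [-0.01, -0.025, 0.05, 0, -1],
    [-0.01, -0.025, 0.05, 0, -0.2],
    [-0.01, -0.025, 0.05, 0, -0.2],
    [-0.01, -0.025, 0.05, 0, -0.2],
  ],
)

```text
t: 9.72
ee_pos: [0.545, 0.1861, 0.0956]
tool_rot: [1.744, -2.611, -0.001]
force: [0.5, 0.3, 0.2]
finger_gap: 0.398
grip_force: 0.0
```

```bash
python3 chk.py k3.png
```

```text
[0.545  0.1861 0.0956] [0.4528 0.3265 0.2434] [-0.0335  0.0072 -0.0302] 0.0 G clip [-0.0051 -0.0002  0.0336]
side [275 184] butt home [278.3011 198.7671]
235 139
wrist [278 233] butt home [278.1294 147.2659]
198 143
```

View pics/k3.png

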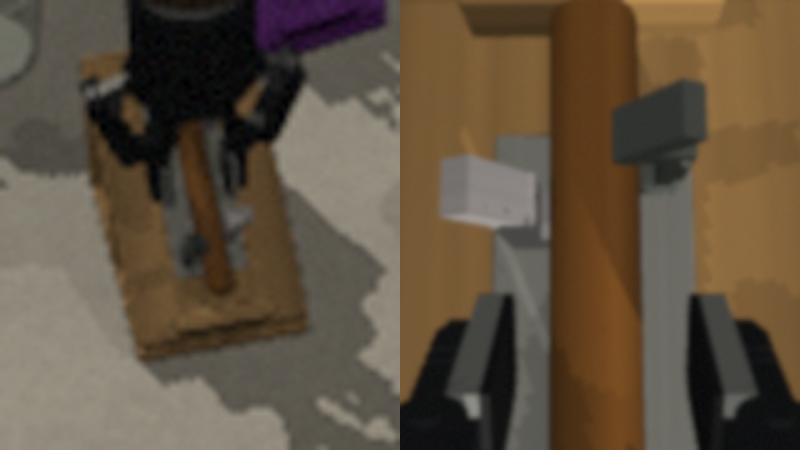

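>>> jog_arm(
  steps=[
    [0, 0, 0.2, 0, -0.2],
    [0, 0, 0.4, 0, -0.2],
    [0, 0, 0.7, 0, -0.2],
    [0, -0.1, 1, 0, -0.2],
    [0, -0.2, 1, 0, -0.2],
  ],
)

```text
t: 10.23
ee_pos: [0.5487, 0.1577, 0.2535]
tool_rot: [-1.742, 2.599, -0.005]
force: [0.2, -0.0, 0.5]
finger_gap: 0.4
grip_force: 0.0
```

>>> jog_arm(
  steps=[
    [-0.2, -0.2, 0.2, 0, -0.2],
    [-0.4, -0.4, 0.2, 0, -0.2],
    [-0.6, -0.6, 0.2, 0, -0.2],
    [-0.8, -0.8, 0.2, 0, -0.2],
    [-0.8, -1, 0.2, 0, -0.2],
  ],
)

```text
t: 10.65
ee_pos: [0.4219, 0.0051, 0.2762]
tool_rot: [1.748, -2.61, -0.002]
force: [0.6, -0.7, 0.3]
finger_gap: 0.397
grip_force: 0.0
```

Run:
```python
from fit import *
R,o=clipT([0.5529,0.2058,0.06,1.1789]); n=R[:,2]; print(ctrl.read_state()['force'])
g=[]
for c in('top','side'):
    d=snap(c); s=proj(d,o+R@[0,0,.03])
    q=min(pinpoint(c,'glue_brush'),key=lambda q:np.hypot(*(np.array(q['pixel'])-s))); g.append((d,q['pixel']))
    print(c,'seat',s,'pp',q['pixel'],q['conf'],'tip/butt model',proj(d,o+R@[.125,0,.03]),proj(d,o+R@[-.075,0,.03]))
    for m in masks_of(c,'glue_brush'):
        ys,xs=np.nonzero(m['pixels']); v=np.c_[xs,ys]; mu=v.mean(0)
        if np.hypot(*(mu-s))>25: continue
        e=np.linalg.svd(v-mu,full_matrices=False)[2][0]; k=(v-mu)@e; print('ends',mu+e*k.min(),mu+e*k.max(),m['conf'])
        for a in(mu+e*k.min(),mu+e*k.max()):
            oo,vv=ray(d,a); P=o+.03*n; X=oo+vv*((P-oo)@n)/(vv@n); print('  in seat plane, clip xy',(R.T@(X-o))[:2])
print('tri clip',R.T@(tri(*g)-o))
```

```text
[ 0.623  -0.6732  0.2702]
top seat [228.9259 201.1543] pp [231.3, 203.7] 0.76 tip/butt model [183.9321 181.1276] [254.1214 212.3687]
ends [184.1548 181.6386] [254.6456 211.8276] 0.76
  in seat plane, clip xy [0.124  0.0009]
  in seat plane, clip xy [-0.0758 -0.0018]
side seat [273.5428 174.8826] pp [276.2, 173.3] 0.7 tip/butt model [265.9797 136.9194] [278.1765 198.1418]
tri clip [-0.0016 -0.0002  0.0506]
```

Run:
```python
from fit import *
R,o=clipT([0.5529,0.2058,0.06,1.1789])
for i in range(3):
    d=snap('side')
    for m in masks_of('side','glue_brush'):
        ys,xs=np.nonzero(m['pixels']); v=np.c_[xs,ys]; mu=v.mean(0); e=np.linalg.svd(v-mu,full_matrices=False)[2][0]; k=(v-mu)@e
        print(i,round(m['conf'],2),mu,mu+e*k.min(),mu+e*k.max())
# lower-end outline: brush pixel rows in model for z offsets
for z in(.03,.035,.04,.05): print(z,proj(d,o+R@[.125,0,z]),proj(d,o+R@[-.075,0,z]),proj(d,o+R@[-.075,0,z-.009]))
for cl in('paste_jar','weight','slim_brush','clip_tub'): pass
```

```text
0 0.66 [276.7907 184.6047] [274.1875 172.1701] [279.4115 197.1232]
0 0.59 [219.7136 234.3769] [184.9053 227.478 ] [246.6596 239.7175]
1 0.86 [217.2082 234.0815] [183.999  228.0055] [247.0828 239.5475]
1 0.58 [276.7319 184.6377] [273.8253 172.0403] [279.6558 197.3101]
2 0.81 [219.0551 234.1041] [184.6465 227.9889] [247.7849 239.21  ]
2 0.65 [277.052  184.4971] [274.386 171.711] [279.873  198.0265]
0.03 [265.9797 136.9194] [278.1765 198.1418] [277.9179 198.7601]
0.035 [266.0848 136.3957] [278.3214 197.7953] [278.0612 198.4174]
0.04 [266.1906 135.8688] [278.4672 197.4468] [278.2054 198.0727]
0.05 [266.4042 134.8055] [278.7616 196.7431] [278.4965 197.3768]
```

```bash
python3 -c "
from h import *
print(ctrl.job_done())"
```

```text
the job is handed in; nothing more can be done
None
```

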